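Open the child-safe brush-head cupboard

TASK

Open the little cream cupboard so that the brush heads can be restocked: draw its door ajar until the safety catch stops it, then reach down into the gap behind the door, find and press down the hidden catch, and with it pressed pull the door on and swing it wide open, about square to the cupboard. Do not force the door against its catch, leave the things on and around the cupboard where they are, and let go at the end.

Things in the scene. Friction and masses are not known exactly. Their poses are not given: they have to be found in the camera images.
- cupboard: Small cream melamine cupboard, fixed on the worktop, 200 deep (x) x 280 wide (y) x 200 high; origin at the centre of its underside, x from its front to its back, y to the hinge side (left seen from the robot), z up. Front edges of roof and sides lie at x = -100; roof 12 thick. Roof and door are flush at the top, so once the door is ajar the gap can be entered from straight above.
- hinge (a point): Point on the door's upright hinge line, level with the cupboard's top; at (-102, 140, 200) in the cupboard's frame, axes as the cupboard. The door's inner face passes through this line.
- door (a joint): Door angle in rad: 0 shut, grows as the free (right, -y) edge swings out to the robot, stop at 1.75. Panel 280 wide, 16 thick, bottom edge 4 above the worktop. Hinge friction 0.12 N m, no closing spring: it stays where it is left. While the catch is engaged the door comes only ajar, to 0.19 to 0.53 depending on where catch and keeper are fitted, and is then held firmly.
- handle (a point): Middle of the steel bar handle on the door's outer face (moves with the door). Bar 11 thick, 90 long, level and parallel to the door, centred 200 from the hinge line, its axis 30 below the door's top and 42 out from the outer face: 36 of free space between bar and door, open from above.
- catch (a joint): How far the safety catch's tongue is pushed down, in m: 0 up (engaged), 0.016 fully down. It moves straight down against a spring: 1.7 N to start, 4.5 N at 0.010, 6.2 N at 0.016. Its hook clears the keeper when at least 0.008 down, and must be kept down until the door is 0.2 rad further open.
- inner (a point): Point on the door's inner face, level with the door's top, 165 from the hinge line; x points straight out of the inner face, y along the door to the hinge. The catch is screwed to this face at a place not known beforehand, 50 or less to either side of this point: feel or look for it in the gap. White tongue 14 wide, sticking out 88 along x, its flat upper face 28 below the door's top.
- roof_edge (a point): Middle of the top of the roof's front edge, axes as the cupboard. Under the roof a keeper strip runs along y, its rear face somewhere from 12 to 34 behind this edge. The hook, 12 high on the tongue's end with its engaging face 78 from the door's inner face, pulls up against that rear face. Then the gap at the catch, from this edge to the door, is about 35 to 65.
- head_a: Round orange brush head, 68 across x 24 high, standing on the cupboard's roof; origin under its centre.
- head_b: Another such brush head on the cupboard's roof, to the right of the first.
- head_c: Another such brush head on the worktop, right of the cupboard.
- scrubber: Teal battery spin scrubber lying on the worktop at the left, about 310 long along its x, 90 wide at its brush, 50 high; origin below its middle. A grey flip-top bin, 245 high, stands fixed beyond it.
- squeegee: Small grey squeegee lying on the worktop at the right, 185 long (x), blade 200 wide (y), 20 high; origin under the blade.
- canister: White bottle, 68 across x 170 high, right of the cupboard; origin under its centre.

How it is judged (in metres and radians):
On the way, in this order (a step that is already met when the one before it is completed fails the run):
1. the door is drawn ajar while its catch is still up (value of joint door above 0.15 rad and value of joint catch below 0.002 m), for 0.2 s.
2. the catch is pressed down while the door is only ajar (value of joint catch above 0.007 m and value of joint door below 0.65 rad), for 0.1 s.
At the end, for the whole second after the job is handed in: The door stands open by at least 1.25 rad (72 degrees), at rest, the catch has sprung back up, and nothing on or around the cupboard has been shifted (value of joint door above 1.25 rad and value of joint catch below 0.002 m and velocity of joint door between -0.05 and 0.05 rad/s); the robot touches nothing.
It fails at once if the door is forced: the robot pushes or pulls on the cupboard, its door or catch with more than 60 N (contact force between cupboard and the fingers above 60 N or contact force between cupboard and the arm above 60 N).
It fails at once if a thing on or around the cupboard is moved by more than 30 mm (distance of any of head_a, head_b, head_c, scrubber, squeegee, canister from where it was at the start of the episode above 0.03 m).
It also fails if it takes over 64 s, if anything falls off the work surface, if the arm or the gripper's body presses on something with over 40 N, if the wrist force passes 120 N, or if a joint passes its speed limit or range.

ROBOT

A 7-joint arm with a two-finger parallel gripper is mounted at the origin on the work surface. World frame = base frame: x ahead of the robot, y to its left, z up, the work surface at z = 0. Lengths are in mm, angles in rad, forces in N, time in s.
With the tool pointing down it reaches from about 425 to 950 mm from the base axis. Payload 4.7 kg.
Tool frame: the origin (TCP) lies on the centre line of the jaws, within the pads' length; the fingertips stand 19 mm ahead of it and the grasp point (between the pads) is the TCP; z points along the fingers, y is the direction in which the jaws open and shut (so a half turn about z gives the same grasp; the last joint's range is limited). The gripper opens to 85 mm and grips with 20 to 120 N. Pads are 22 mm wide; open, the fingers measure 114 mm over their backs; the gripper's body (76 mm by 85 mm) begins 54 mm behind the grasp point. The pads swing forward as they close: fully open they stand 13 mm farther back than shut.
Start: joints at [1.079, 0.469, -0.049, 1.532, 0.024, 1.141, -0.082], TCP at [301.405, -603.991, 214.835] pointing down, gripper open.
Joint ranges: [-2.59, 2.59], [-0.33, 1.99], [-1.39, 1.29], [0.1, 2.45], [-1.04, 4.18], [0.21, 1.99], [-2.66, 2.66]. Speed limits (rad/s): [2.57, 2.57, 3.14, 3.14, 3.14, 3.14, 3.14].

INTERFACE

Orientations are given as a 3x3 rotation matrix whose columns are the frame's x, y, z axes.
In Python, from cell import bot gives the robot as it stands.
- The arm moves only by the tool carry_out, never from a script. Its argument "increments" is text: rows parted by semicolons, each of 5 numbers parted by spaces: the shift along the world's x, y, z in m, then the turn about the world's z in units of 5 degrees (1.0 is 5 degrees), then the opening in per cent of the stroke, from 0 (shut) to 100 (fully open). A call has 1 to 10 rows; each row is the pose to reach, as a shift and turn from the pose measured when the call began; what a row does not reach only later rows make up. A row lasts 1/12 s, in which the tool goes at most 41.7 mm and 7.16 degrees, less where a joint would pass 70% of its speed; a pose out of reach is approached as far as the arm can. A call with a gripper value outside its range is refused whole. The fingers move at their own pace and stop on an object; "grip_force" is the grip in N (left out, the last holds). Time passes only in rows, so rows that repeat a pose let the fingers close. It gives the time, the measured TCP pose, the force and the opening at its end, in the units of the state.
- bot.get_obs(): the state, without advancing time (a new reading comes with each control period).
- bot.get_image(name): name is "scene" or "top" or "wrist"; returns a dict with "image" (480x640x3 uint8, red, green, blue), "fx", "fy", "cx", "cy" (pixels), "camera_from_world" (4x4, takes a point from world to camera coordinates). Camera axes: x right, y down, z forward; pixel columns grow to the right and rows downward; lengths in mm; the calibration is good to about 2 mm. A picture is of the moment at which its call begins. There is no depth.
- bot.hand_in(): hands the job in, once; it reports no verdict.
The state is a dict: "t": time; "q": joint angles; "qd": joint speeds; "tau": joint torques, N m; "tcp_pos": TCP position; "ee_rot": TCP orientation; "force": force on the tool from outside, world axes, zero at the start; "wrist_torque": the same for the moment, N m; "finger_gap": opening from 0.0 (shut) to 1.0 (fully open).
Only numpy, scipy, OpenCV 4.12 (cv2) and the standard library are available. Lean on these libraries where they do the work, as an engineer would, in place of code of your own. Each camera call takes 0.05 s, during which the arm holds its last target.

## Working session

There is one attempt and no reset: what is moved stays moved. The work goes in short steps, Python scripts to look and compute and a tool call to move; the robot and the scene stay as the last step left them, time stands still between calls to the robot, and variables do not carry over. Pictures are saved under pics/ and viewed, and the job is handed in when it is done.

Besides the shell and the picture viewer there is one more tool, called after ">>>" in YAML: its name, and indented under it one key for each argument. carry_out: Moves the arm, as the interface text tells. Its arguments: {"type":"object","properties":{"increments":{"type":"string"},"grip_force":{"type":"number"}},"required":["increments"]}

```bash
mkdir -p pics; ls
cat > h.py <<'E'
import numpy as np, cv2
from cell import bot
def snap(name,fn):
    d=bot.get_image(name); cv2.imwrite('pics/'+fn,d['image'][:,:,::-1]); 
    T=np.array(d['camera_from_world']); np.savez('pics/'+fn+'.npz',T=T,k=[d['fx'],d['fy'],d['cx'],d['cy']],im=d['image']); return d
def load(fn):
    z=np.load('pics/'+fn+'.npz'); return z['T'],z['k'],z['im']
def ray(fn,u,v,z=None):
    T,k,_=load(fn); R=T[:3,:3]; c=-R.T@T[:3,3]; d=R.T@np.array([(u-k[2])/k[0],(v-k[3])/k[1],1])
    if z is None: return c,d
    return c+d*(z-c[2])/d[2]
def proj(fn,p):
    T,k,_=load(fn); q=T[:3,:3]@np.array(p)+T[:3,3]; return k[0]*q[0]/q[2]+k[2],k[1]*q[1]/q[2]+k[3]
E
python3 - <<'E'
from h import *
for n in ['scene','top','wrist']:
    snap(n,n+'0.png'); c,d=ray(n+'0.png',320,240); print(n,c.round(),d.round(2))
o=bot.get_obs(); print(o['t'],o['tcp_pos'],np.array(o['ee_rot']).round(3),o['finger_gap'],o['force'])
E
```

```text
pics
scene [1736.  -99.  844.] [-0.84  0.06 -0.54]
top [ 525.  -26. 1431.] [ 0.08  0.01 -1.  ]
wrist [ 372. -568.  372.] [-0.27 -0.14 -0.95]
0.15 [ 301.16200785 -603.56450792  214.01079834] [[ 0.895  0.447 -0.001]
 [ 0.447 -0.895  0.001]
 [-0.    -0.001 -1.   ]] 1.0007556878015185 [ 0.0007183  -0.19666603 -0.61194954]
```

View pics/scene0.png

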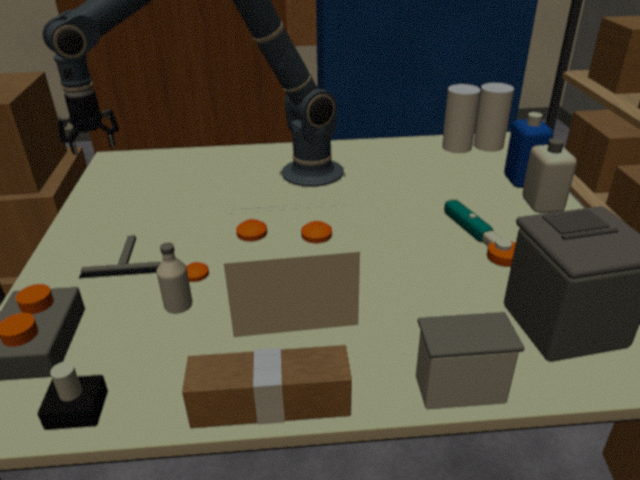

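View pics/top0.png

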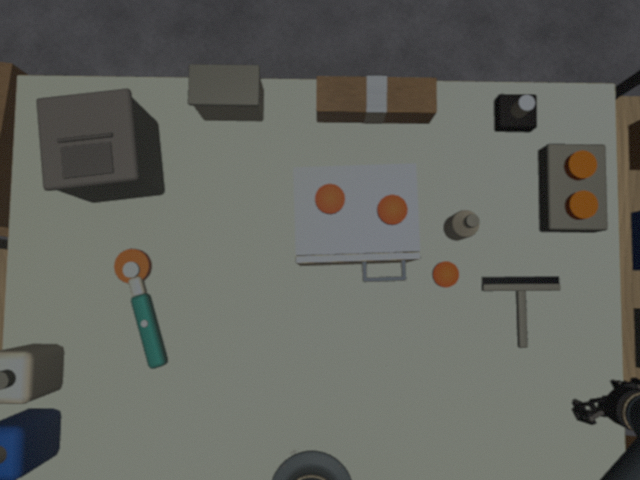

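View pics/wrist0.png

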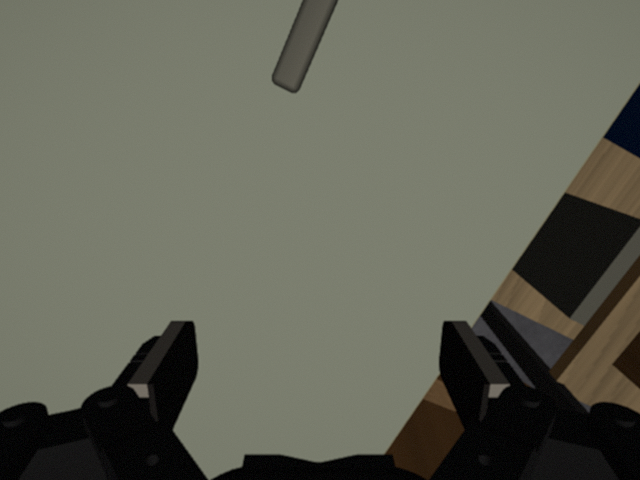

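The top view shows the cupboard roof at about (296–419, 165–263), with its handle bar at about (362–407, 279). The scene view shows the cupboard's back only. I'll zoom into the top view to measure.

Run:
```python
from h import *
T,k,im=load('top0.png'); print(k)
c=im[155:295,285:435,::-1]; c=np.clip(c.astype(float)*1.3,0,255).astype('uint8')
cv2.imwrite('pics/z1.png',cv2.resize(c,None,fx=5,fy=5,interpolation=cv2.INTER_CUBIC)[:600*5//5+100][:600+0] if 0 else cv2.resize(c,(640,597),interpolation=cv2.INTER_CUBIC))
```

```text
[549.29348221 549.29348221 328.76309001 243.57150691]
```

View pics/z1.png

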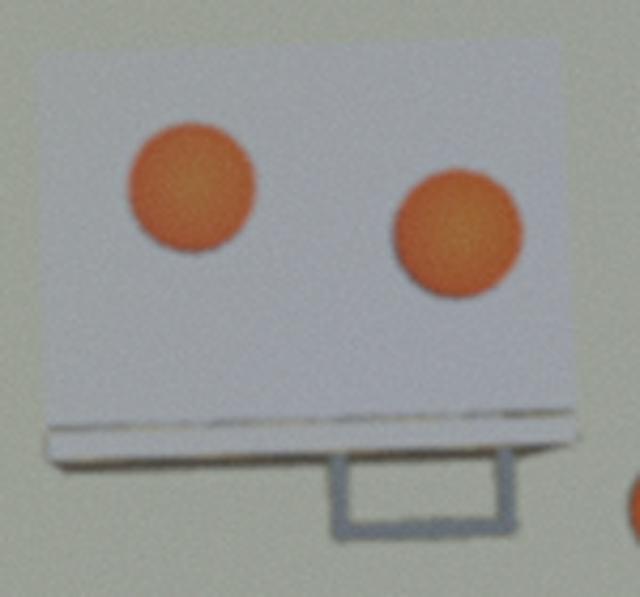

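Run:
```python
from h import *
f=lambda u,v,z:ray('top0.png',285+(u+.5)*150/640-.5,155+(v+.5)*140/597-.5,z).round(1)
for n,u,v,z in [('BL',38,53,200),('BR',561,39,200),('SL',49,428,200),('SR',573,411,200),('DL',49,458,200),('DR',573,443,200),('h1',340,530,170),('h2',507,524,170),('hend1',331,531,170),('hend2',516,524,170),('hA',191,187,224),('hB',458,233,224)]:
    print(n,f(u,v,z))
print('headc',ray('top0.png',445,274,24),'can',ray('top0.png',470,220,170),'bottle base', ray('top0.png',460,226,0))
print('squeeg',ray('top0.png',520,282,20),ray('top0.png',482,282,20),'scrub',ray('top0.png',133,265,40))
```

```text
BL [790.4  46.6 200. ]
BR [ 801.1 -232.1  200. ]
SL [590.6  38.  200. ]
SR [ 602.3 -238.   200. ]
DL [574.8  37.7 200. ]
DR [ 585.4 -237.9  200. ]
h1 [ 538.8 -117.6  170. ]
h2 [ 542.9 -207.4  170. ]
hend1 [ 538.2 -112.7  170. ]
hend2 [ 543.  -212.3  170. ]
hA [715.5 -35.3 224. ]
hB [ 692.9 -174.2  224. ]
headc [ 554.99781412 -335.06572627   24.        ] can [ 677.29249545 -361.73741334  170.        ] bottle base [ 681.72260383 -380.55677499    0.        ]
squeeg [ 536.4302836  -528.94181151   20.        ] [ 535.48602841 -431.03793088   20.        ] scrub [569.6479946  457.57300136  40.        ]
```

>>> carry_out:
  increments: "0 0 0.09 0 0; 0.13 0.22 0.09 -2.4 0; 0.13 0.22 0.09 -2.4 0; 0.13 0.22 0.09 -2.4 0; 0.262 0.442 0.09 -4.9 0; 0.262 0.442 0.09 -4.9 0; 0.262 0.442 0.09 -4.9 0; 0.262 0.442 0.09 -4.9 0; 0.262 0.442 0.09 -4.9 0; 0.262 0.442 0.09 -4.9 0"

```text
t: 0.98
tcp_pos: [490.9, -282.3, 295.1]
ee_rot: [[0.999, 0.035, -0.0], [0.035, -0.999, 0.001], [-0.0, -0.001, -1.0]]
force: [0.7, 0.0, -0.7]
finger_gap: 0.002
```

>>> carry_out:
  increments: "0.072 0.1205 0 0 0; 0.072 0.1205 0 0 0; 0.072 0.1205 0 0 0; 0.072 0.1205 0 0 0; 0.072 0.1205 0 0 0; 0.072 0.1205 0 0 0; 0.072 0.1205 0 0 0"

```text
t: 1.57
tcp_pos: [562.2, -163.2, 294.7]
ee_rot: [[0.999, 0.033, -0.001], [0.033, -0.999, 0.001], [-0.001, -0.001, -1.0]]
force: [-0.1, -1.1, 0.0]
finger_gap: -0.001
```

Run:
```python
from h import *
o=bot.get_obs(); print(o['t'],o['tcp_pos'],o['ee_rot'][0],o['force'])
snap('wrist','w1.png'); snap('top','t1.png')
hp=np.array([538.6,-162.7,170])
print(proj('w1.png',hp), proj('w1.png',[562.6,-161.8,170]),proj('t1.png',hp))
c,d=ray('w1.png',320,240);print(c,d)
```

```text
1.5667 [ 562.20409038 -163.21591294  294.73840745] [ 0.99944113  0.03340076 -0.00134934] [-1.36036755e-01 -1.05770521e+00  4.39414444e-04]
(np.float64(316.18069661519434), np.float64(256.00947541798274)) (np.float64(316.01087265970307), np.float64(223.5956554013722)) (np.float64(383.9727633491853), np.float64(279.19293724339457))
[ 641.22074316 -160.80919194  452.98904137] [-0.30464831 -0.01411384 -0.95238276]
```

View pics/w1.png

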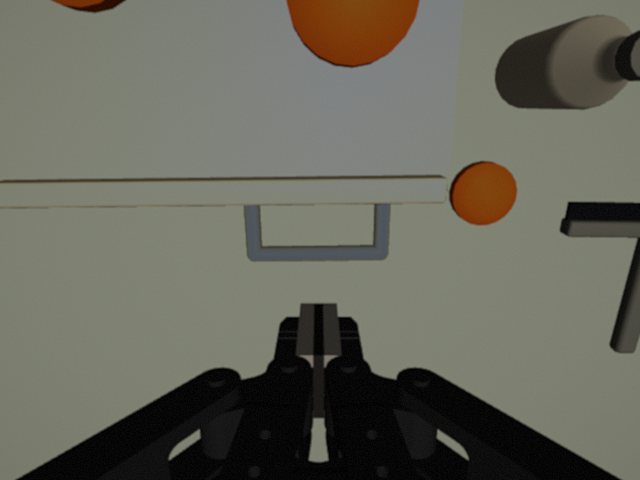

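Run:
```python
from h import *
for u,v,z in [(316,206,200),(316,180,200),(317,253.5,170),(10,182,200),(440,178.5,200),(247,253.5,170),(389,253,170),(463,100,200),(446,190,200),(350,10,224)]:
    print(u,v,ray('w1.png',u,v,z).round(1))
for p in [[562,-163,275],[551,-163,275],[573,-163,275]]: print(proj('w1.png',p))
```

```text
316 206 [ 582.1 -161.3  200. ]
316 180 [ 598.2 -160.8  200. ]
317 253.5 [ 540.5 -163.2  170. ]
10 182 [590.7  23.9 200. ]
440 178.5 [ 601.6 -235.4  200. ]
247 253.5 [ 538.8 -113.3  170. ]
389 253 [ 542.7 -214.5  170. ]
463 100 [ 646.7 -243.   200. ]
446 190 [ 594.8 -239.9  200. ]
350 10 [ 685.5 -174.6  224. ]
(np.float64(317.3177458361312), np.float64(286.0551600369973))
(np.float64(316.5336528054694), np.float64(307.61573985012245))
(np.float64(318.1298729124151), np.float64(263.72371470857695))
```

Run:
```python
from h import *
T,k,im=load('w1.png'); print(k)
_,_,i0=load('wrist0.png')
a=np.clip(im[280:480,200:440,::-1]*2.5,0,255).astype('uint8'); b=np.clip(i0[300:480,100:540,::-1]*2.5,0,255).astype('uint8')
cv2.imwrite('pics/za.png',np.vstack([cv2.resize(a,(400,333)),cv2.resize(b,(400,164))]) if 0 else cv2.resize(a,(720,600)))
cv2.imwrite('pics/zb.png',cv2.resize(b,(800,327)))
```

```text
[421.01972582 421.01972582 318.14754648 242.03442965]
```

View pics/za.png

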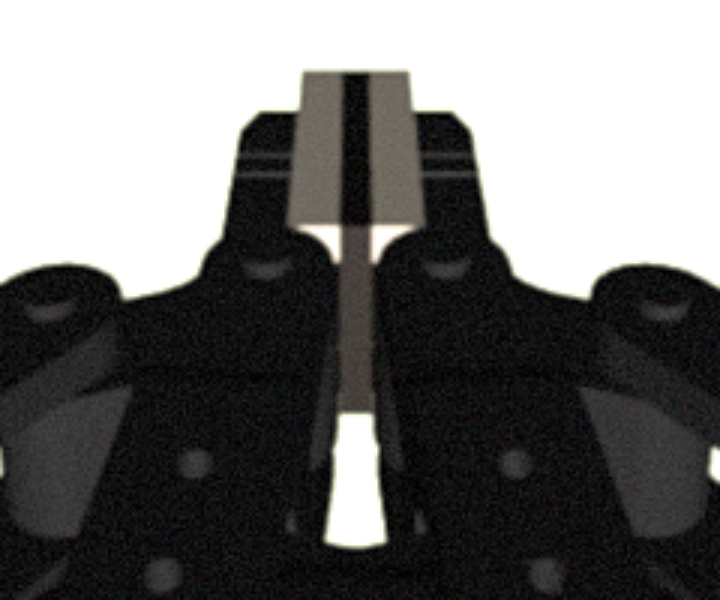

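View pics/zb.png

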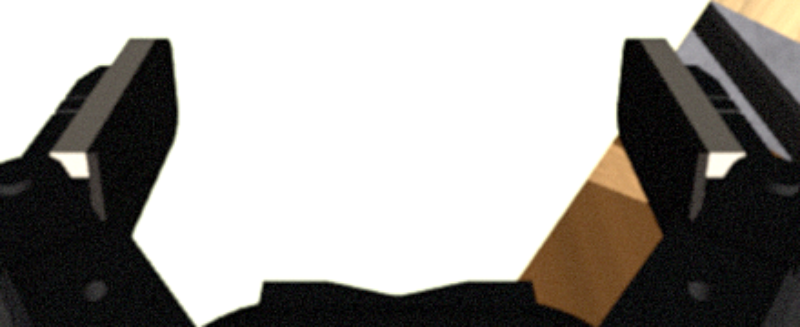

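Run:
```python
from h import *
snap('scene','s1.png'); _,_,im=load('s1.png')
for p in [[562,-163,275.7],[562,-163,295],[562,-163,349]]: print(proj('s1.png',p))
u,v=map(int,proj('s1.png',[562,-163,295]))
a=np.clip(im[v-60:v+60,u-80:u+80,::-1]*1.8,0,255).astype('uint8'); print(u-80,v-60)
cv2.imwrite('pics/zc.png',cv2.resize(a,(800,600)))
```

```text
(np.float64(255.17196305234324), np.float64(173.90587369749528))
(np.float64(254.4959037098053), np.float64(166.30399977160283))
(np.float64(252.5441325717852), np.float64(144.35752674791001))
174 106
```

View pics/zc.png

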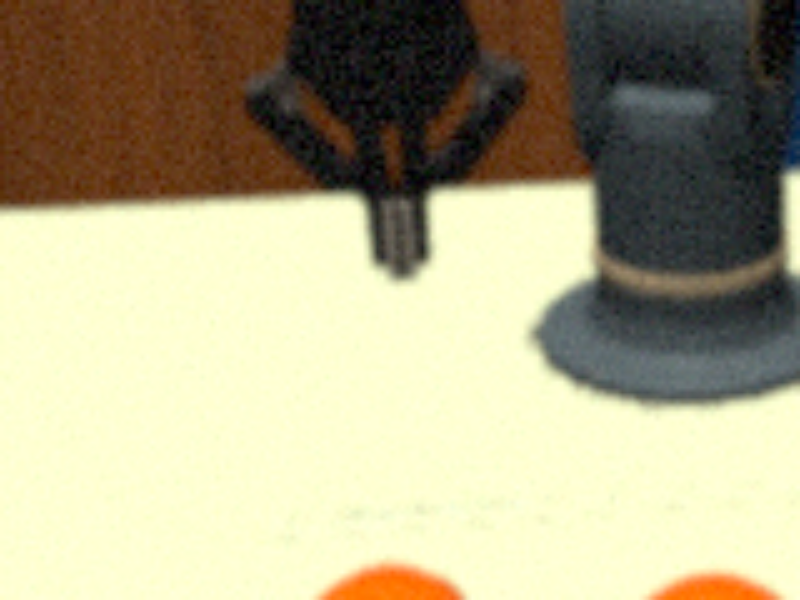

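Run:
```python
from h import *
for p in [[790.4,46.6,200],[801,-232,200],[715.5,-35.3,224],[692.9,-174.2,224],[790.4,46.6,0]]: print(p,np.round(proj('s1.png',p),1))
def tri(rs):
    A=np.zeros((3,3));b=np.zeros(3)
    for c,d in rs:
        d=d/np.linalg.norm(d);P=np.eye(3)-np.outer(d,d);A+=P;b+=P@c
    return np.linalg.solve(A,b)
# closed tip seen in wrist (edge +x of tip, middle) & scene
rs=[ray('w1.png',318.3,304),ray('s1.png',254.2,161.3)]
print(tri(rs))
o=bot.get_obs();print(o['q'])
_,_,im=load('t1.png');print(proj('t1.png',[562,-163,295]))
a=np.clip(im[150:300,270:470,::-1]*1.8,0,255).astype('uint8');cv2.imwrite('pics/zd.png',cv2.resize(a,(800,600)))
_,_,im=load('s1.png')
a=np.clip(im[200:350,200:400,::-1]*1.5,0,255).astype('uint8');cv2.imwrite('pics/ze.png',cv2.resize(a,(800,600)))
```

```text
[790.4, 46.6, 200] [358.1 250.4]
[801, -232, 200] [222.1 261.6]
[715.5, -35.3, 224] [315.7 224. ]
[692.9, -174.2, 224] [251.  222.3]
[790.4, 46.6, 0] [356.4 323.8]
[ 571.03732481 -162.66513862  311.62078355]
[ 0.37763271  0.27357624 -0.20920152  1.63713535  0.05869658  1.23790423
 -1.38213431]
(np.float64(390.69053843421057), np.float64(267.2676912090317))
```

View pics/zd.png

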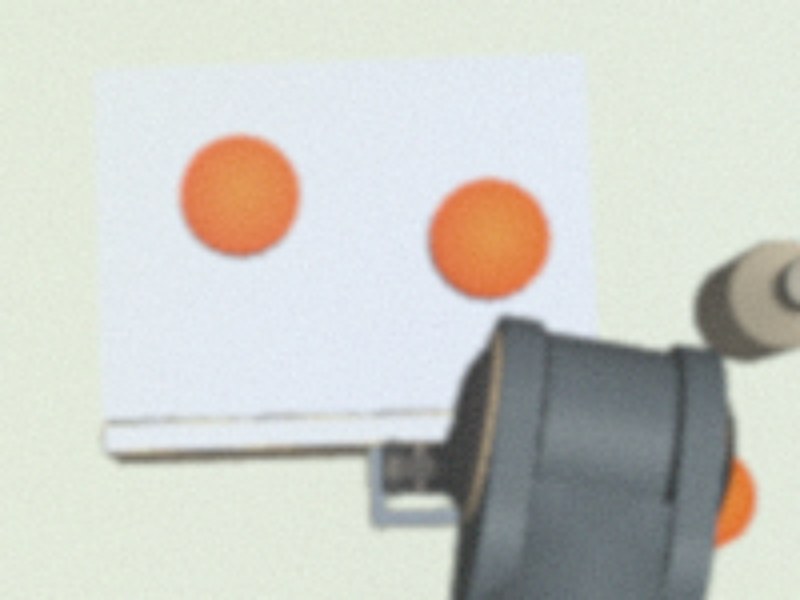

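View pics/ze.png

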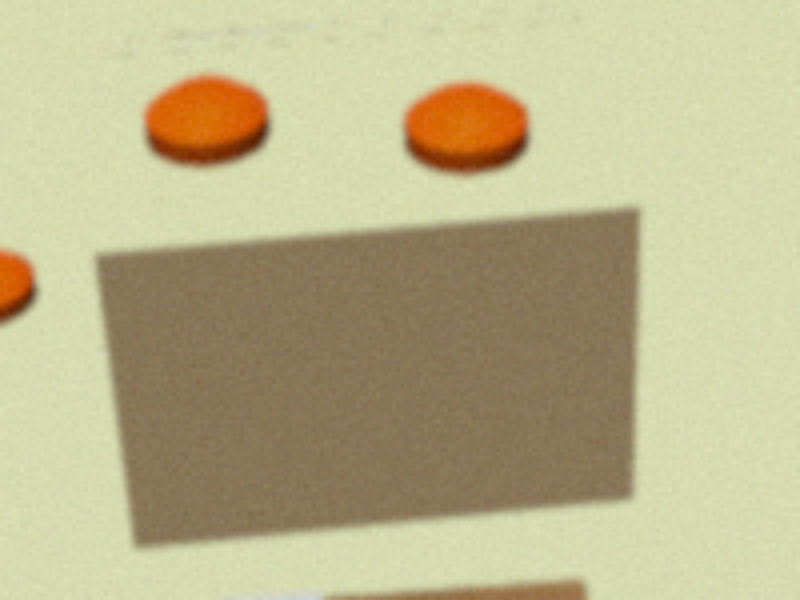

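>>> carry_out:
  increments: "0.002 0 -0.04 0 0; 0.002 0 -0.08 0 0; 0.002 0 -0.11 0 0; 0.002 0 -0.125 0 0; 0.002 0 -0.125 0 0; 0.002 0 -0.125 0 0"

```text
t: 2.22
tcp_pos: [563.6, -164.7, 169.8]
ee_rot: [[1.0, 0.03, -0.002], [0.03, -1.0, 0.001], [-0.002, -0.001, -1.0]]
force: [0.8, -0.6, 1.4]
finger_gap: -0.005
```

Run:
```python
from h import *
o=bot.get_obs(); print(o['t'],o['tcp_pos'],o['force'])
snap('wrist','w2.png'); snap('scene','s2.png');
_,_,a=load('w2.png');_,_,b=load('s2.png')
p=np.array(o['tcp_pos']);print(proj('s2.png',p),proj('w2.png',p))
a=np.clip(a[60:480,120:520,::-1]*2,0,255).astype('uint8')
b=np.clip(b[130:290,200:320,::-1]*1.8,0,255).astype('uint8')
cv2.imwrite('pics/zf.png',np.hstack([cv2.resize(a,(400,420)),cv2.resize(b,(315,420))]))
```

```text
2.2167 [ 563.6392518  -164.72231717  169.76898582] [ 0.78284099 -0.61367607  1.38117947]
(np.float64(257.97311737007635), np.float64(213.9040824809497)) (np.float64(317.7372347051229), np.float64(305.0162209253687))
```

View pics/zf.png

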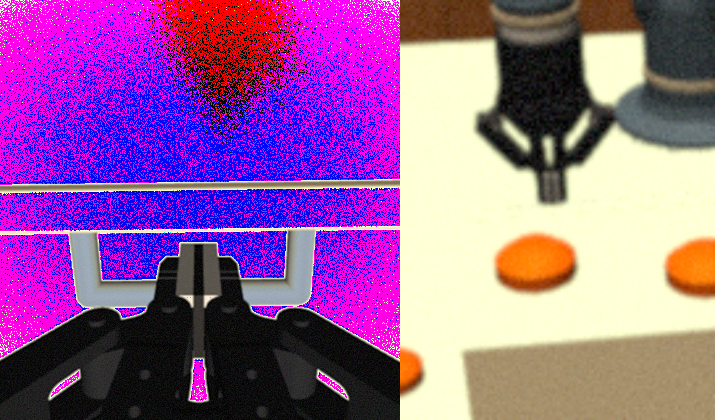

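The wrist and scene views both put the shut fingertips about 17 mm above the reported TCP, at scene row ≈207 where the TCP projects to row 214. That contradicts the stated 19 mm ahead, so I'm going by the images. The fingers sit between bar and door, and I'm descending gently.

>>> carry_out:
  increments: "0 0.001 -0.01 0 0; 0 0.001 -0.02 0 0; 0 0.001 -0.03 0 0; 0 0.001 -0.036 0 0; 0 0.001 -0.036 0 0"

```text
t: 2.73
tcp_pos: [563.8, -163.2, 133.7]
ee_rot: [[1.0, 0.031, -0.001], [0.031, -1.0, 0.001], [-0.001, -0.001, -1.0]]
force: [0.5, -0.4, -0.2]
finger_gap: -0.0
```

```bash
cat >> h.py <<'E'
def view(name,fn,box,size,g=1.6):
    snap(name,fn); im=load(fn)[2]; x0,y0,x1,y1=box
    a=np.clip(im[y0:y1,x0:x1,::-1].astype(float)*g,0,255).astype('uint8'); cv2.imwrite('pics/z_'+fn,cv2.resize(a,size,interpolation=cv2.INTER_CUBIC))
E
python3 - <<'E'
from h import *
view('wrist','w3.png',(0,0,640,480),(640,480))
E
```

```text
(no output)
```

View pics/z_w3.png

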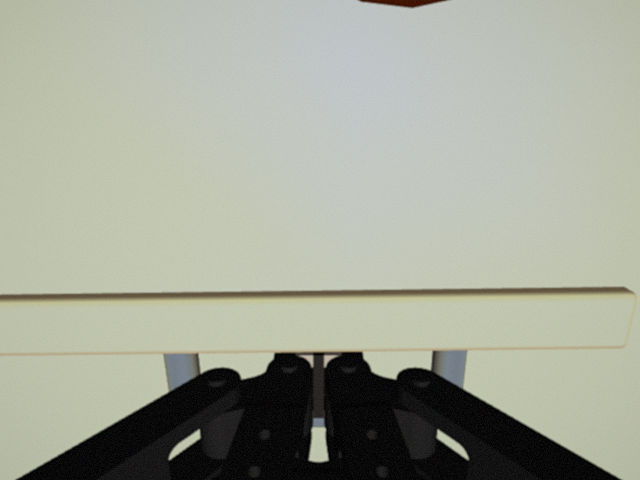

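```bash
cat >> h.py <<'E'
YAW=0.04; CX=np.array([np.cos(YAW),np.sin(YAW)]); CY=np.array([-np.sin(YAW),np.cos(YAW)])
H=np.array([590.0,39.4])
def U(t): return -CY*np.cos(t)-CX*np.sin(t)
def N(t): return -CX*np.cos(t)+CY*np.sin(t)
def P(t,s,d): return H+s*U(t)+d*N(t)
E
python3 - <<'E'
from h import *
o=bot.get_obs();print(o['tcp_pos'])
for t in [0,.05,.1,.15,.2,.25,.3,.35,.4,.45,.5,.55]: print(t,P(t,200,41.5).round(1),P(t,200,47).round(1), (-t*180/np.pi/5).round(2))
E
```

```text
[ 564.47157068 -163.32932355  134.61933813]Traceback (most recent call last):
  File "<stdin>", line 3, in <module>
AttributeError: 'float' object has no attribute 'round'
```

Run:
```python
from h import *
for t in [0,.05,.1,.15,.2,.25,.3,.35,.4,.45,.5,.55]: print(t,P(t,200,41.5).round(1), round(-t*180/np.pi/5,2))
```

```text
0 [ 556.5 -162.1] 0.0
0.05 [ 546.5 -160.2] -0.57
0.1 [ 536.6 -157.8] -1.15
0.15 [ 526.8 -154.8] -1.72
0.2 [ 517.2 -151.4] -2.29
0.25 [ 507.7 -147.6] -2.86
0.3 [ 498.5 -143.2] -3.44
0.35 [ 489.5 -138.4] -4.01
0.4 [ 480.7 -133.2] -4.58
0.45 [ 472.2 -127.5] -5.16
0.5 [ 464.  -121.4] -5.73
0.55 [ 456.1 -114.9] -6.3
```

>>> carry_out:
  increments: "-0.006 0 0 0 0; -0.012 0.002 0 -0.4 0; -0.018 0.003 0 -0.6 0; -0.023 0.004 0 -0.9 0; -0.028 0.0055 0 -1.1 0; -0.028 0.0055 0 -1.1 0"

```text
t: 3.28
tcp_pos: [535.2, -157.6, 134.8]
ee_rot: [[0.998, -0.065, -0.001], [-0.065, -0.998, 0.0], [-0.001, -0.0, -1.0]]
force: [-0.5, 0.9, -0.4]
finger_gap: 0.001
```

>>> carry_out:
  increments: "-0.005 0.002 0 -0.3 0; -0.01 0.003 0 -0.6 0; -0.014 0.005 0 -0.8 0; -0.014 0.005 0 -0.8 0"

```text
t: 3.62
tcp_pos: [520.3, -152.4, 134.8]
ee_rot: [[0.991, -0.135, -0.002], [-0.135, -0.991, 0.0], [-0.002, -0.0, -1.0]]
force: [-0.2, 0.0, -0.6]
finger_gap: 0.003
```

Run:
```python
from h import *
view('wrist','w4.png',(0,0,640,480),(640,480))
view('top','t4.png',(270,150,470,300),(640,480))
print(bot.get_obs()['force'])
```

```text
[-0.17437223  0.86754472 -0.41225159]
```

View pics/z_w4.png

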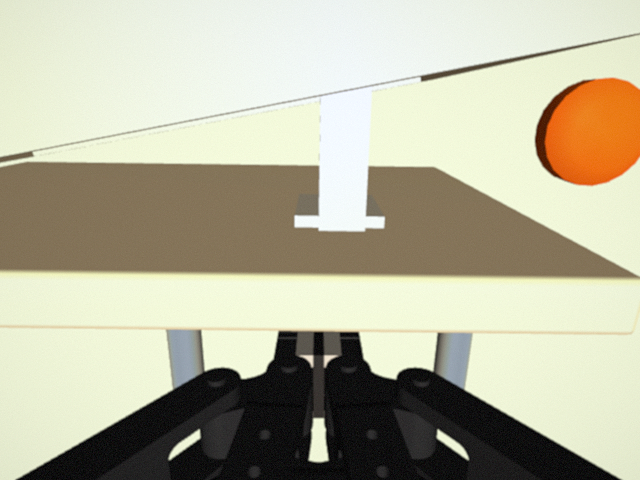

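View pics/z_t4.png

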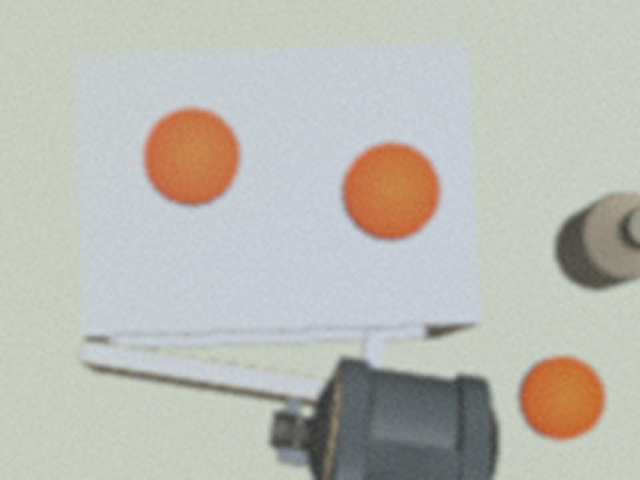

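The wrist view shows the white tongue plainly: columns 319–370, from the inner face (row ≈228) to the roof edge (row ≈92).

Run:
```python
from h import *
A=ray('w4.png',343,225,172)[:2]; B=ray('w4.png',345,95,172)[:2]; d=B-A; print(A,B,d,np.linalg.norm(d))
print('ang', np.arctan2(d[1],d[0]), 'theta', -(np.arctan2(d[1],d[0])-YAW))
# door top inner edge
a=ray('w4.png',20,271,200)[:2]; b=ray('w4.png',600,277,200)[:2]; dd=b-a; th=np.arctan2(-dd@CX,-dd@CY); print('door theta',th, a,b)
for q in (A,B,a,b): r=q-H; print('s',r@U(th),'d',r@N(th))
print('tongue w',ray('w4.png',319,200,172),ray('w4.png',368,200,172))
```

```text
[ 563.83004723 -165.98542988] [ 600.15060689 -170.79392187] [36.32055966 -4.808492  ] 36.63747602423015
ang -0.13162491662842832 theta 0.17162491662842833
door theta 0.1860721626755877 [570.93311693 -87.90829874] [ 550.81139799 -224.67906803]
s 207.00728273735805 d -4.003264708231695
s 206.47799051970685 d -40.6369172585081
s 128.7277654873089 d 0.3336911136937091
s 266.9707649694378 d 0.333691113693721
tongue w [ 572.32586286 -159.90672297  172.        ] [ 570.39452119 -174.12575958  172.        ]
```

Door at about 0.18 rad, tongue centre 206.5 from the hinge. I'll keep pulling gently until the catch stops it.

>>> carry_out:
  increments: "-0.002 0.001 0 -0.1 0; -0.004 0.002 0 -0.2 0; -0.004 0.002 0 -0.2 0"

```text
t: 3.97
tcp_pos: [516.7, -150.4, 134.7]
ee_rot: [[0.988, -0.152, -0.001], [-0.152, -0.988, 0.0], [-0.002, -0.0, -1.0]]
force: [0.1, -0.2, -0.3]
finger_gap: 0.001
```

>>> carry_out:
  increments: "-0.002 0.001 0 -0.1 0; -0.004 0.002 0 -0.2 0; -0.004 0.002 0 -0.2 0"

```text
t: 4.22
tcp_pos: [512.1, -148.1, 134.7]
ee_rot: [[0.985, -0.17, -0.002], [-0.17, -0.985, 0.001], [-0.002, -0.0, -1.0]]
force: [0.2, 0.5, 0.2]
finger_gap: -0.002
```

>>> carry_out:
  increments: "-0.002 0.001 0 -0.1 0; -0.003 0.0015 0 -0.2 0; -0.003 0.0015 0 -0.2 0"

```text
t: 4.47
tcp_pos: [508.7, -146.4, 134.6]
ee_rot: [[0.982, -0.187, -0.003], [-0.187, -0.982, 0.001], [-0.003, -0.0, -1.0]]
force: [0.1, -0.6, 0.3]
finger_gap: 0.001
```

>>> carry_out:
  increments: "-0.002 0.001 0 -0.1 0; -0.003 0.0015 0 -0.2 0; -0.003 0.0015 0 -0.2 0"

```text
t: 4.72
tcp_pos: [505.3, -144.7, 134.6]
ee_rot: [[0.979, -0.205, -0.003], [-0.205, -0.979, 0.001], [-0.003, -0.0, -1.0]]
force: [0.1, -0.3, -0.4]
finger_gap: 0.002
```

>>> carry_out:
  increments: "-0.002 0.001 0 -0.1 0; -0.003 0.0015 0 -0.2 0; -0.003 0.0015 0 -0.2 0"

```text
t: 4.97
tcp_pos: [502.8, -143.5, 134.8]
ee_rot: [[0.975, -0.222, -0.001], [-0.222, -0.975, 0.001], [-0.002, -0.0, -1.0]]
force: [2.8, -1.4, -2.1]
finger_gap: 0.002
```

Run:
```python
from h import *
print(bot.get_obs()['force'])
view('wrist','w5.png',(0,0,640,480),(640,480))
```

```text
[ 2.75942077 -1.43366058 -2.07560689]
```

View pics/z_w5.png

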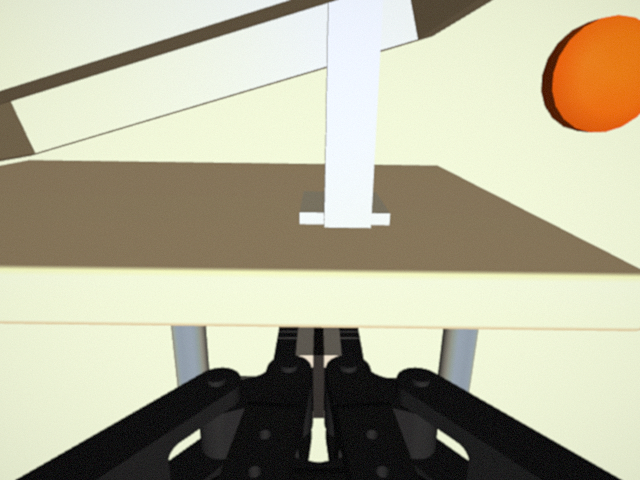

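>>> carry_out:
  increments: "-0.001 0.0005 0 0 0; -0.002 0.001 0 0 0; -0.002 0.001 0 0 0"

```text
t: 5.27
tcp_pos: [502.5, -143.2, 135.0]
ee_rot: [[0.975, -0.222, 0.002], [-0.222, -0.975, -0.001], [0.002, 0.0, -1.0]]
force: [6.1, -2.9, -4.7]
finger_gap: -0.002
```

Run:
```python
from h import *
print(bot.get_obs()['force'])
a=ray('w5.png',20,267,200)[:2]; b=ray('w5.png',600,272,200)[:2]; dd=b-a; th=np.arctan2(-dd@CX,-dd@CY); print('door theta',th, a,b)
A=ray('w5.png',349,222,172)[:2]; B=ray('w5.png',354,90,172)[:2]
for q in (A,B,a,b): r=q-H; print(q,'s',r@U(th),'d',r@N(th))
```

```text
[ 6.10620939 -2.94506265 -4.74601247]
door theta 0.2726998283208395 [559.97310332 -84.3089502 ] [ 528.2217653  -218.28479087]
[ 545.56771769 -162.90794671] s 207.10153602152195 d -3.4185949208946425
[ 581.50658735 -171.60954224] s 207.28090227879528 d -40.39545179508266
[559.97310332 -84.3089502 ] s 127.29903095911403 d 0.6896375454461822
[ 528.2217653  -218.28479087] s 264.9858979780635 d 0.689637545446189
```

Stopped by the catch at about 0.273 rad, with only about 7 N of pull. I'll ease off the bar, lift out, and go above the tongue.

>>> carry_out:
  increments: "0.004 -0.001 0 0 0; 0.006 -0.0015 0 -0.2 0; 0.007 -0.0015 0.02 -0.4 0; 0.007 -0.0015 0.05 -0.4 0; 0.007 -0.0015 0.085 -0.4 0; 0.007 -0.0015 0.11 -0.4 0; 0.007 -0.0015 0.11 -0.4 0"

```text
t: 5.85
tcp_pos: [512.3, -144.8, 250.6]
ee_rot: [[0.966, -0.257, 0.011], [-0.257, -0.967, -0.002], [0.011, -0.001, -1.0]]
force: [0.6, -0.2, -0.1]
finger_gap: 0.003
```

Run:
```python
from h import *
o=bot.get_obs();print(o['tcp_pos'],np.array(o['ee_rot'])[:2,1],o['force'])
view('wrist','w6.png',(0,0,640,480),(640,480))
for d in(-14,-24): print(P(.273,207,d))
print(U(.273))
```

```text
[ 512.2748744  -144.78358459  250.60158801] [-0.2565568  -0.96652894] [ 0.61099249 -0.18841255 -0.13821882]
[ 555.82591221 -165.23902786]
[ 565.55569303 -167.54800279]
[-0.23089749 -0.97297808]
```

View pics/z_w6.png

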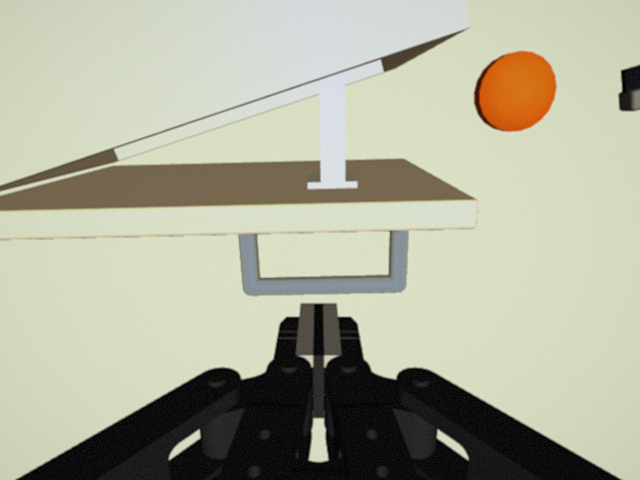

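Run:
```python
from h import *
a=ray('w6.png',30,210.5,200)[:2]; b=ray('w6.png',470,200,200)[:2]; dd=b-a; th=np.arctan2(-dd@CX,-dd@CY); print('door theta',th, a,b)
A=ray('w6.png',333,186,172)[:2]; B=ray('w6.png',332.5,90,172)[:2]
for q in (A,B,a,b): r=q-H; print(q,'s',r@U(th),'d',r@N(th))
print(proj('w6.png',[565.5,-167.5,172]))
# roof edge
for u,v in [(470,28),(10,186)]: print(ray('w6.png',u,v,200))
```

```text
door theta 0.27435164477175755 [577.44845543 -10.09711357] [ 525.42098464 -228.02391147]
[ 545.18466981 -162.4451201 ] s 206.73437976937453 d -3.2806324360395083
[ 595.03397943 -174.81343435] s 207.18897949527158 d -54.63939221464197
[577.44845543 -10.09711357] s 51.05873932381768 d 0.7146057553447779
[ 525.42098464 -228.02391147] s 275.109954358028 d 0.7146057553447944
(np.float64(332.8293016555578), np.float64(148.3893091418157))
[ 603.68122725 -240.01556202  200.        ]
[591.52283678  -6.08780481 200.        ]
```

>>> carry_out:
  increments: "0.035 -0.015 0 0.3 0; 0.053 -0.0227 0 0.3 0; 0.053 -0.0227 0 0.3 0; 0.053 -0.0227 -0.03 0.3 0; 0.053 -0.0227 -0.045 0.3 0; 0.053 -0.0227 -0.045 0.3 0; 0.053 -0.0227 -0.045 0.3 0"

```text
t: 6.48
tcp_pos: [562.3, -166.6, 201.3]
ee_rot: [[0.973, -0.231, 0.003], [-0.231, -0.973, 0.0], [0.003, -0.001, -1.0]]
force: [0.4, -0.9, 0.6]
finger_gap: -0.005
```

Run:
```python
from h import *
o=bot.get_obs();print(o['tcp_pos'],np.array(o['ee_rot'])[:2,1],o['force'])
view('wrist','w7.png',(0,0,640,480),(640,480))
view('scene','s7.png',(190,150,330,255),(560,420))
print(proj('s7.png',o['tcp_pos']))
```

```text
[ 562.31168564 -166.63700957  201.33295498] [-0.23104025 -0.97294394] [ 0.41913882 -0.90740717  0.56657154]
(np.float64(256.1469558006214), np.float64(202.22468637310104))
```

View pics/z_w7.png

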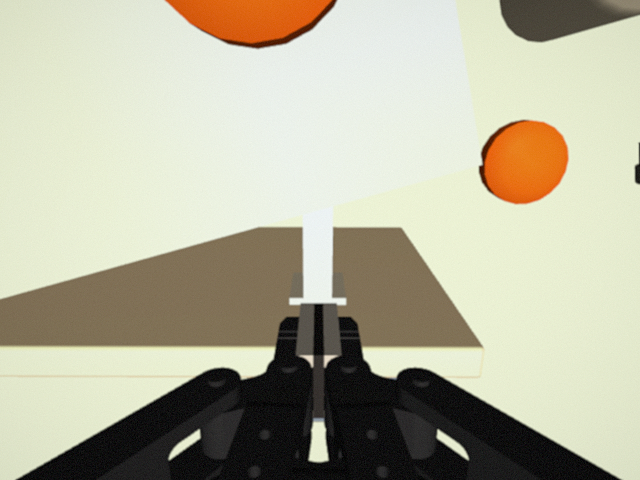

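View pics/z_s7.png

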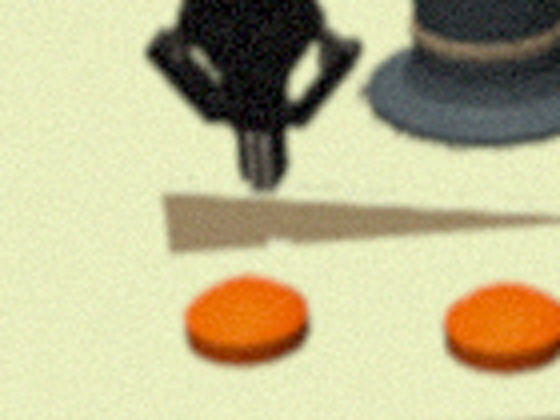

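The fingers are lined up with the tongue (wrist column 318) and the tip is just above the door's top. I'm descending slowly and watching the force.

>>> carry_out:
  increments: "0.003 -0.001 -0.01 0 0; 0.003 -0.001 -0.022 0 0; 0.003 -0.001 -0.034 0 0; 0.003 -0.001 -0.034 0 0; 0.003 -0.001 -0.034 0 0"

```text
t: 7.0
tcp_pos: [566.1, -167.9, 168.2]
ee_rot: [[0.973, -0.231, 0.005], [-0.231, -0.973, -0.001], [0.005, -0.001, -1.0]]
force: [0.3, 0.8, -0.6]
finger_gap: -0.004
```

>>> carry_out:
  increments: "0 0 -0.004 0 0; 0 0 -0.008 0 0; 0 0 -0.008 0 0; 0 0 -0.008 0 0"

```text
t: 7.33
tcp_pos: [566.0, -167.9, 160.1]
ee_rot: [[0.973, -0.231, 0.005], [-0.231, -0.973, -0.001], [0.005, -0.001, -1.0]]
force: [0.7, 0.7, -1.0]
finger_gap: -0.001
```

>>> carry_out:
  increments: "0 0 -0.002 0 0; 0 0 -0.004 0 0; 0 0 -0.004 0 0; 0 0 -0.004 0 0"

```text
t: 7.67
tcp_pos: [566.0, -167.9, 156.0]
ee_rot: [[0.973, -0.231, 0.005], [-0.231, -0.973, -0.001], [0.005, -0.001, -1.0]]
force: [0.2, 0.5, -0.7]
finger_gap: -0.003
```

>>> carry_out:
  increments: "0 0 -0.002 0 0; 0 0 -0.003 0 0; 0 0 -0.003 0 0; 0 0 -0.003 0 0"

```text
t: 8.0
tcp_pos: [566.3, -167.9, 153.3]
ee_rot: [[0.973, -0.231, 0.005], [-0.231, -0.973, -0.001], [0.005, -0.001, -1.0]]
force: [0.3, 0.0, 1.9]
finger_gap: -0.001
```

>>> carry_out:
  increments: "0 0 -0.002 0 0; 0 0 -0.003 0 0; 0 0 -0.003 0 0; 0 0 -0.003 0 0"

```text
t: 8.33
tcp_pos: [566.5, -168.0, 150.4]
ee_rot: [[0.973, -0.231, 0.006], [-0.231, -0.973, -0.001], [0.006, -0.001, -1.0]]
force: [0.4, -0.6, 3.1]
finger_gap: 0.001
```

Run:
```python
from h import *
print(bot.get_obs()['force'])
view('wrist','w8.png',(120,120,520,420),(800,600))
view('scene','s8.png',(190,150,330,255),(560,420))
```

```text
[ 0.41295399 -0.62739029  3.11596697]
```

View pics/z_w8.png

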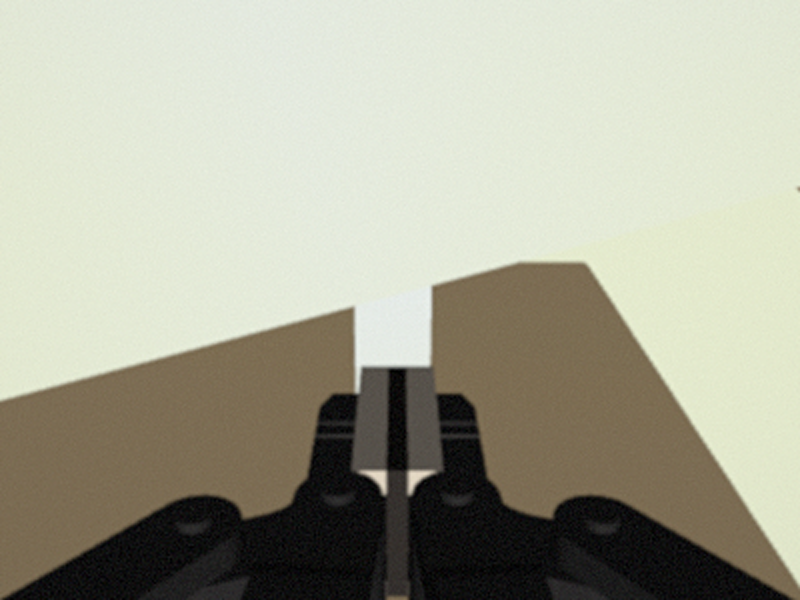

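View pics/z_s8.png

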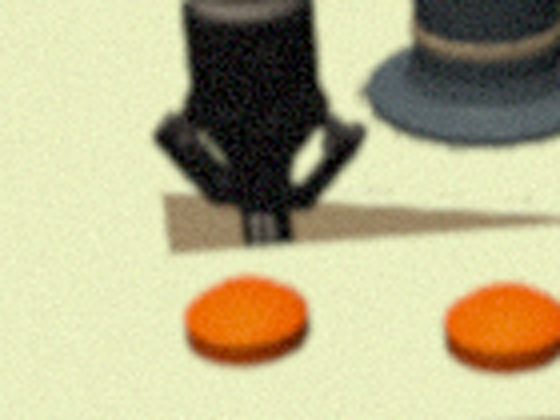

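Contact at TCP z ≈ 154.5, and the spring force is rising as specified. The view shows the pads squarely on the tongue. Pressing to about 11–12 mm.

>>> carry_out:
  increments: "0 0 -0.002 0 0; 0 0 -0.004 0 0; 0 0 -0.004 0 0; 0 0 -0.004 0 0"

```text
t: 8.77
tcp_pos: [566.5, -168.0, 146.5]
ee_rot: [[0.973, -0.231, 0.006], [-0.231, -0.973, -0.001], [0.006, -0.001, -1.0]]
force: [-0.1, -0.1, 3.9]
finger_gap: -0.001
```

>>> carry_out:
  increments: "0 0 -0.002 0 0; 0 0 -0.004 0 0; 0 0 -0.004 0 0; 0 0 -0.004 0 0"

```text
t: 9.1
tcp_pos: [566.7, -168.0, 142.5]
ee_rot: [[0.973, -0.231, 0.006], [-0.231, -0.973, -0.001], [0.006, -0.001, -1.0]]
force: [0.1, 0.2, 5.5]
finger_gap: -0.002
```

Run:
```python
from h import *
p0=np.array(bot.get_obs()['tcp_pos'])[:2]
for t in [.273,.3,.33,.36,.4,.44,.48,.52,.56,.6,.65,.7]: p=P(t,207,-13);print(t,p.round(1),((p-p0)/1000).round(4), round(-(t-.273)*180/np.pi/5,2))
```

```text
0.273 [ 554.9 -165. ] [-0.0118  0.003 ] -0.0
0.3 [ 549.3 -164. ] [-0.0173  0.004 ] -0.31
0.33 [ 543.3 -162.7] [-0.0234  0.0053] -0.65
0.36 [ 537.2 -161.2] [-0.0294  0.0068] -1.0
0.4 [ 529.2 -158.9] [-0.0374  0.0091] -1.46
0.44 [ 521.4 -156.3] [-0.0453  0.0117] -1.91
0.48 [ 513.6 -153.4] [-0.0531  0.0146] -2.37
0.52 [ 505.9 -150.2] [-0.0607  0.0178] -2.83
0.56 [ 498.4 -146.7] [-0.0682  0.0213] -3.29
0.6 [ 491.1 -142.9] [-0.0756  0.0251] -3.75
0.65 [ 482.1 -137.7] [-0.0846  0.0303] -4.32
0.7 [ 473.4 -132.1] [-0.0933  0.0359] -4.89
```

>>> carry_out:
  increments: "-0.004 0.001 0 0 0; -0.008 0.002 0 0 0; -0.012 0.003 0 0 0; -0.016 0.004 0 -0.2 0; -0.02 0.0045 0 -0.4 0; -0.0235 0.0053 0 -0.6 0; -0.0235 0.0053 0 -0.6 0"

```text
t: 9.68
tcp_pos: [542.5, -163.2, 142.7]
ee_rot: [[0.959, -0.283, 0.006], [-0.283, -0.959, -0.002], [0.006, 0.0, -1.0]]
force: [-0.9, -0.3, 4.4]
finger_gap: -0.002
```

Run:
```python
from h import *
o=bot.get_obs();print(o['tcp_pos'],o['force'])
view('wrist','w9.png',(0,0,640,480),(640,480))
```

```text
[ 542.52664112 -163.22132231  142.74256469] [-0.92704114 -0.27860962  4.44294834]
```

View pics/z_w9.png

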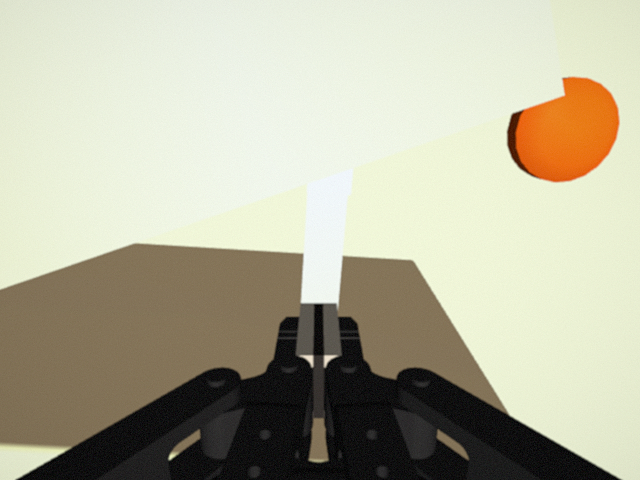

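Run:
```python
from h import *
A=ray('w9.png',321.5,295,160)[:2]; B=ray('w9.png',330,185,160)[:2]; d=B-A
t=YAW-np.arctan2(d[1],d[0]);print('theta',t)
for q in (A,B,np.array(bot.get_obs()['tcp_pos'])[:2]): r=q-H; print('s',r@U(t),'d',r@N(t))
p0=np.array(bot.get_obs()['tcp_pos'])[:2]
for tt in [.4,.45,.5,.55,.6,.65,.7]: p=P(tt,207,-14);print(tt,((p-p0)/1000).round(4),round(-(tt-.327)*180/np.pi/5,2))
```

```text
theta 0.3941980665941144
s 207.16343732515944 d -38.404019652088145
s 207.16343732515944 d -79.16276001639798
s 206.4900148327084 d -25.89388628691853
0.4 [-0.0125  0.004 ] -0.84
0.45 [-0.0223  0.0072] -1.41
0.5 [-0.032  0.011] -1.98
0.55 [-0.0415  0.0152] -2.56
0.6 [-0.0508  0.0198] -3.13
0.65 [-0.0598  0.025 ] -3.7
0.7 [-0.0685  0.0305] -4.27
```

The door is past its stop (≈0.39 rad), carried along by the pressed tongue. Continuing along the arc with the catch held down.

Run:
```python
from h import *
p0=np.array(bot.get_obs()['tcp_pos'])[:2]
for tt in [.4,.45,.5,.55,.6,.65,.7]: p=P(tt,207,-25);print(tt,((p-p0)/1000).round(4),round(-(tt-.327)*180/np.pi/5,2))
```

```text
0.4 [-0.0022  0.0001] -0.84
0.45 [-0.0123  0.0028] -1.41
0.5 [-0.0222  0.0061] -1.98
0.55 [-0.0319  0.0098] -2.56
0.6 [-0.0414  0.014 ] -3.13
0.65 [-0.0508  0.0187] -3.7
0.7 [-0.0598  0.0238] -4.27
```

>>> carry_out:
  increments: "-0.004 0.001 0 -0.8 0; -0.008 0.002 0 -1.2 0; -0.0123 0.003 0 -1.4 0; -0.017 0.0045 0 -1.7 0; -0.022 0.006 0 -2 0; -0.027 0.008 0 -2.3 0; -0.032 0.01 0 -2.6 0; -0.037 0.012 0 -2.9 0; -0.0414 0.014 0 -3.1 0; -0.0414 0.014 0 -3.1 0"

```text
t: 10.57
tcp_pos: [500.4, -148.7, 142.8]
ee_rot: [[0.849, -0.529, 0.004], [-0.529, -0.849, -0.003], [0.005, 0.0, -1.0]]
force: [-0.4, 0.4, 4.4]
finger_gap: -0.003
```

Run:
```python
from h import *
o=bot.get_obs();print(o['tcp_pos'],o['force'])
view('wrist','w10.png',(0,0,640,480),(640,480))
```

```text
[ 500.35038832 -148.71353868  142.77502784] [-0.44645162  0.38753655  4.37424006]
```

View pics/z_w10.png

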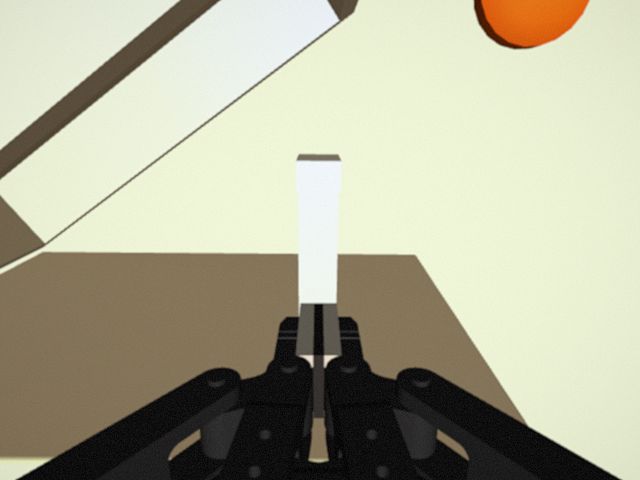

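Run:
```python
from h import *
o=bot.get_obs();print(np.round(o['q'],2)); p0=np.array(o['tcp_pos'])[:2]
for t,s,d in [(.6,110,-30),(.6,110,-13),(.7,110,-13),(.8,110,-13),(.9,110,-13),(1,110,-13),(1.1,110,-13),(1.2,110,-13),(1.3,110,-13),(1.4,110,-13),(1.4,110,-16),(1.45,110,-13),(1.5,110,-13)]:
    p=P(t,s,d);print(t,s,d,p.round(1),((p-p0)/1000).round(4),round(np.hypot(*p)),round(-(t-.6)*180/np.pi/5,2))
```

```text
[ 0.28  0.3  -0.09  1.97  0.04  0.86 -1.96]
0.6 110 -30 [557.  -69.7] [0.0563 0.0791] 561 -0.0
0.6 110 -13 [542.6 -60.7] [0.0419 0.0882] 546 -0.0
0.7 110 -13 [532.8 -55.5] [0.0322 0.0934] 536 -1.15
0.8 110 -13 [523.6 -49.3] [0.023  0.0996] 526 -2.29
0.9 110 -13 [515.1 -42.2] [0.0145 0.1067] 517 -3.44
1 110 -13 [507.3 -34.3] [0.0067 0.1145] 509 -4.58
1.1 110 -13 [500.4 -25.7] [-0.0003  0.1232] 501 -5.73
1.2 110 -13 [494.3 -16.4] [-0.0063  0.1324] 495 -6.88
1.3 110 -13 [489.2  -6.6] [-0.0114  0.1423] 489 -8.02
1.4 110 -13 [485.2   3.7] [-0.0155  0.1525] 485 -9.17
1.4 110 -16 [485.8   0.7] [-0.0149  0.1496] 486 -9.17
1.45 110 -13 [483.5   9. ] [-0.0172  0.1578] 484 -9.74
1.5 110 -13 [482.1  14.3] [-0.0186  0.1632] 482 -10.31
```

>>> carry_out:
  increments: "0 0 0.015 0 0; 0 0 0.04 0 0; 0 0 0.07 0 0; 0 0 0.07 0 0; 0 0 0.07 0 0"

```text
t: 11.03
tcp_pos: [501.0, -149.0, 213.5]
ee_rot: [[0.849, -0.528, 0.006], [-0.528, -0.849, -0.004], [0.007, -0.0, -1.0]]
force: [0.0, -0.3, -0.8]
finger_gap: -0.0
```

>>> carry_out:
  increments: "0.02 0.028 0 0 0; 0.04 0.056 0 0 0; 0.056 0.079 0 0 0; 0.056 0.079 0 0 0; 0.056 0.079 0 0 0"

```text
t: 11.45
tcp_pos: [556.3, -68.1, 211.2]
ee_rot: [[0.851, -0.525, 0.002], [-0.525, -0.851, -0.003], [0.003, 0.001, -1.0]]
force: [-0.3, -1.0, -0.2]
finger_gap: -0.001
```

Run:
```python
from h import *
o=bot.get_obs();print(o['tcp_pos'],o['force'])
view('wrist','w11.png',(0,0,640,480),(640,480))
view('top','t11.png',(270,150,470,300),(640,480))
```

```text
[556.28482173 -68.12303146 211.22582317] [-0.30104131 -0.97895439 -0.18494239]
```

View pics/z_w11.png

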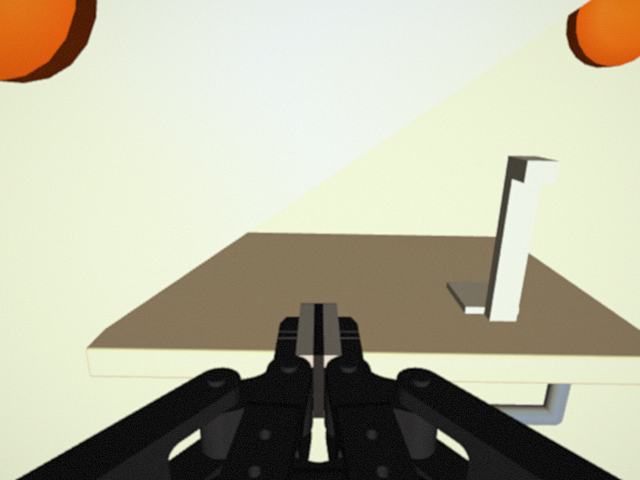

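View pics/z_t11.png

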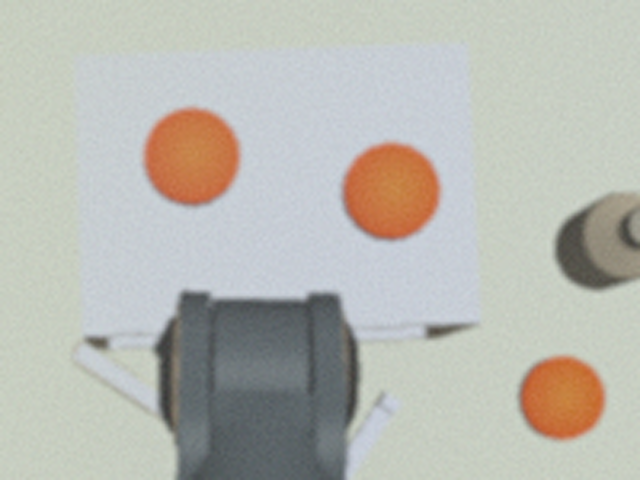

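>>> carry_out:
  increments: "0 0 -0.015 0 0; 0 0 -0.03 0 0; 0 0 -0.045 0 0; 0 0 -0.055 0 0; 0 0 -0.055 0 0"

```text
t: 11.97
tcp_pos: [553.1, -72.4, 154.2]
ee_rot: [[0.847, -0.531, -0.003], [-0.531, -0.847, -0.004], [-0.0, 0.005, -1.0]]
force: [0.5, 0.2, 0.1]
finger_gap: -0.002
```

>>> carry_out:
  increments: "-0.013 0.008 0 0 0; -0.019 0.011 0 -0.5 0; -0.024 0.013 0 -1 0; -0.028 0.016 0 -1.5 0; -0.033 0.019 0 -2 0; -0.037 0.022 0 -2.5 0; -0.041 0.026 0 -3 0; -0.041 0.026 0 -3 0"

```text
t: 12.63
tcp_pos: [511.7, -46.6, 155.0]
ee_rot: [[0.68, -0.733, -0.003], [-0.733, -0.68, -0.004], [0.0, 0.005, -1.0]]
force: [-0.7, 1.0, -0.8]
finger_gap: -0.0
```

Run:
```python
from h import *
o=bot.get_obs();print(o['tcp_pos'],o['force'],np.round(o['q'],2))
view('wrist','w12.png',(0,0,640,480),(640,480))
```

```text
[511.66670698 -46.5697083  154.96891803] [-0.68825496  0.97528385 -0.81559024] [ 0.08  0.28 -0.09  1.97  0.04  0.9  -2.42]
```

View pics/z_w12.png

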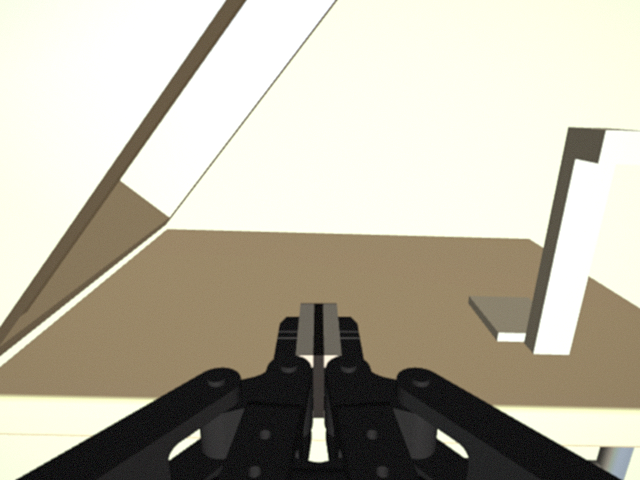

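>>> carry_out:
  increments: "0 0.001 0.008 0 0; -0.0022 0.006 0.01 0 0; -0.0044 0.012 0.01 0 0; -0.008 0.0165 0.01 0 0; -0.0113 0.021 0.01 0 0; -0.0145 0.0255 0.01 0 0; -0.0174 0.03 0.01 0 0; -0.02 0.035 0.01 0 0; -0.0225 0.04 0.01 0 0; -0.0225 0.04 0.01 0 0"

```text
t: 13.52
tcp_pos: [488.4, -5.1, 164.7]
ee_rot: [[0.683, -0.731, -0.005], [-0.731, -0.683, -0.003], [-0.001, 0.005, -1.0]]
force: [0.3, 0.5, -0.3]
finger_gap: -0.003
```

Run:
```python
from h import *
o=bot.get_obs();print(o['tcp_pos'],o['force'],np.round(o['q'],2))
view('wrist','w13.png',(0,0,640,480),(640,480))
view('top','t13.png',(230,150,430,300),(640,480))
```

```text
[488.42235993  -5.05060295 164.68084474] [ 0.28797988  0.48974208 -0.29892146] [ 0.03  0.23 -0.12  2.01  0.04  0.91 -2.5 ]
```

View pics/z_w13.png

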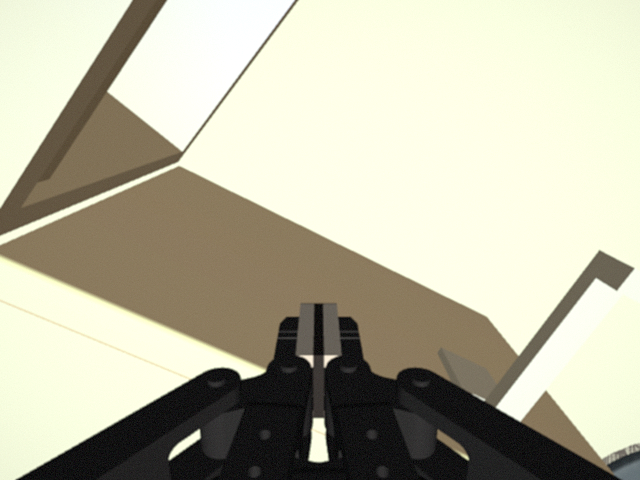

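View pics/z_t13.png

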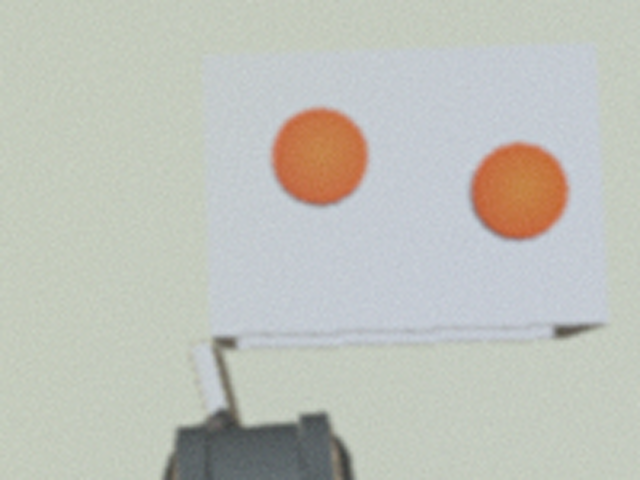

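>>> carry_out:
  increments: "-0.002 0.004 0 0 0; -0.004 0.008 0 0 0; -0.005 0.012 0 0 0; -0.006 0.015 0 0 0; -0.006 0.015 0 0 0"

```text
t: 14.03
tcp_pos: [482.2, 10.1, 164.5]
ee_rot: [[0.683, -0.73, -0.006], [-0.73, -0.683, -0.003], [-0.002, 0.006, -1.0]]
force: [0.1, 0.6, 0.0]
finger_gap: 0.002
```

>>> carry_out:
  increments: "0 -0.005 0 0 0; 0 -0.012 0 0 0; 0 -0.02 0 0 0; 0 -0.025 0.03 0 0; 0 -0.025 0.07 0 0; 0 -0.025 0.11 0 0; 0 -0.025 0.12 1 0; 0 -0.025 0.12 1 0"

```text
t: 14.7
tcp_pos: [484.4, -16.0, 288.4]
ee_rot: [[0.744, -0.668, 0.003], [-0.668, -0.744, -0.003], [0.004, 0.0, -1.0]]
force: [-0.3, 0.5, 0.0]
finger_gap: -0.0
```

Run:
```python
from h import *
o=bot.get_obs();print(o['tcp_pos'],o['force'],np.round(o['q'],2))
view('wrist','w14.png',(0,0,640,480),(640,480))
view('top','t14.png',(230,150,430,300),(640,480))
```

```text
[484.35622702 -15.97612307 288.43770733] [-0.25271315  0.48694385  0.02243801] [ 0.05  0.1  -0.12  1.87  0.02  1.18 -2.37]
```

View pics/z_w14.png

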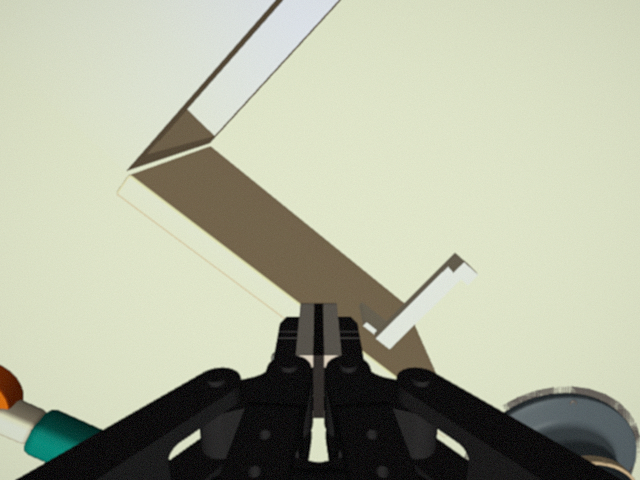

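View pics/z_t14.png

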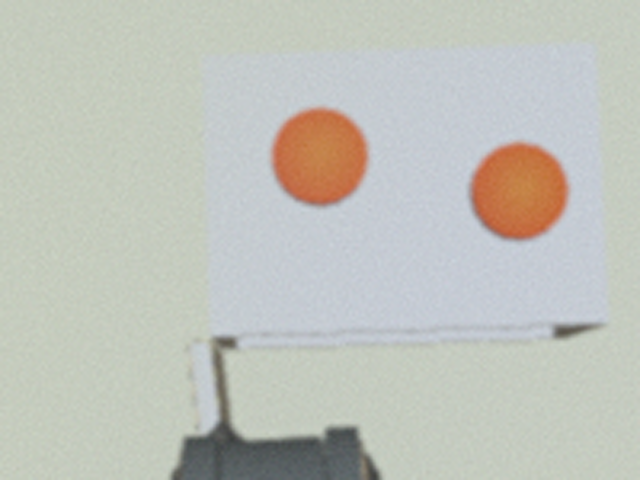

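The door is wide open and the fingers are clear above it. I'll withdraw to the right for a final check.

>>> carry_out:
  increments: "0 -0.04 0.03 1 0; 0 -0.08 0.05 2 0; 0 -0.12 0.05 2 0; 0 -0.16 0.05 2 0; 0 -0.2 0.05 3 0; -0.05 -0.24 0.05 3 0; -0.05 -0.28 0.05 3 0; -0.05 -0.3 0.05 3 0; -0.05 -0.3 0.05 3 0; -0.05 -0.3 0.05 3 0"

```text
t: 15.63
tcp_pos: [429.5, -318.1, 331.8]
ee_rot: [[0.887, -0.462, -0.009], [-0.462, -0.887, -0.003], [-0.007, 0.007, -1.0]]
force: [0.5, 1.0, 0.0]
finger_gap: -0.001
```

Run:
```python
from h import *
o=bot.get_obs();print(o['tcp_pos'],o['force'])
view('top','t15.png',(0,0,640,480),(640,480))
_,_,a=load('top0.png');_,_,b=load('t15.png')
for n,im in(('before',a),('after',b)):
    hsv=cv2.cvtColor(im,cv2.COLOR_RGB2HSV)
    m=cv2.inRange(hsv,(5,150,80),(20,255,255)); k,l,st,c=cv2.connectedComponentsWithStats(m)
    print(n,[tuple(c[i].round(1)) for i in range(1,k) if st[i,4]>100])
    m=cv2.inRange(hsv,(75,100,30),(95,255,255)); k,l,st,c=cv2.connectedComponentsWithStats(m)
    print(' teal',[tuple(c[i].round(1)) for i in range(1,k) if st[i,4]>100])
```

```text
[ 429.54405631 -318.05312296  331.79581435] [0.54458587 0.95033853 0.01605488]
before [(np.float64(582.1), np.float64(164.1)), (np.float64(329.6), np.float64(198.5)), (np.float64(583.2), np.float64(204.2)), (np.float64(392.0), np.float64(209.3)), (np.float64(131.8), np.float64(262.2)), (np.float64(445.3), np.float64(273.8))]
 teal [(np.float64(148.0), np.float64(331.1))]
after [(np.float64(582.2), np.float64(164.1)), (np.float64(329.6), np.float64(198.5)), (np.float64(583.2), np.float64(204.2)), (np.float64(391.9), np.float64(209.4)), (np.float64(131.9), np.float64(262.2)), (np.float64(445.4), np.float64(273.8))]
 teal [(np.float64(148.0), np.float64(331.1))]
```

View pics/z_t15.png

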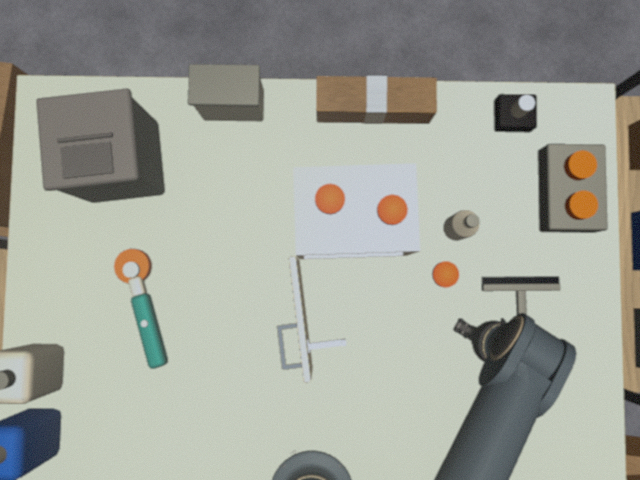

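Run:
```python
from h import *
a=ray('t15.png',298.5,258,200)[:2];b=ray('t15.png',310,379,200)[:2];d=b-a;print('theta',np.arctan2(-d@CX,-d@CY),np.linalg.norm(d))
o=bot.get_obs();print(o['t'],np.abs(o['qd']).max(),o['force'])
```

```text
theta 1.5024790243261408 268.5281658704314
15.6833 0.04036675376453541 [ 0.53710258  0.01261268 -0.02491198]
```

>>> carry_out:
  increments: "0 0 0 0 0; 0 0 0 0 0; 0 0 0 0 0; 0 0 0 0 0"

```text
t: 16.02
tcp_pos: [431.2, -315.0, 331.9]
ee_rot: [[0.89, -0.456, -0.008], [-0.456, -0.89, -0.002], [-0.007, 0.005, -1.0]]
force: [-0.1, -0.0, -0.0]
finger_gap: 0.001
```

Run:
```python
from h import *
snap('top','t16.png')
a=load('t15.png')[2][240:400,260:360].astype(int);b=load('t16.png')[2][240:400,260:360].astype(int);print('diff',np.abs(cv2.blur((a-b).astype('float32'),(5,5))).max())
print(bot.hand_in())
```

```text
diff 1.56
the job is handed in; nothing more can be done
None
```

The cupboard door now stands open at about 1.50 rad (86°), and I handed the job in after 16 s. Handing in gave no verdict.

**What I did:**
- I hooked the shut fingers behind the handle bar and drew the door ajar until the catch stopped it at about 0.27 rad, pulling with about 7 N.
- I found the tongue 207 mm from the hinge in the wrist image. I pressed it down about 12 mm; the force rose to about 5.5 N, as the spring figures predict.
- With the catch held down I drew the door on to about 0.6 rad, then let the tongue spring back up.
- I pushed the inner face near the hinge to swing the door wide open, then withdrew.

**Last checks:**
- The door was at rest: two top views 0.4 s apart matched.
- The catch's return is judged only from the wrist view after release, where its hook showed raised. I had no joint reading.
- The brush heads and scrubber moved by no more than about 0.1 pixel in the top view. The canister and squeegee I checked only by eye, and they looked unmoved.
- The arm was clear of everything, with wrist force near zero.

**Disagreement with the data:** the cameras put the shut fingertips 12–17 mm behind the reported tool point. The description says 19 mm ahead. I worked to the images, and touching the tongue confirmed about 17 mm.

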